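# Turn a planter foot-up under the magnifier lamp

### The arm

A 6-joint arm with a two-finger parallel gripper is mounted at the origin on the work surface. World frame = base frame: x ahead of the robot, y to its left, z up, the work surface at z = 0. Lengths are in m, angles in rad, forces in N, time in s.
With the tool pointing down it reaches from about 0.275 to 0.825 m from the base axis. Payload 4.9 kg.
Tool frame: the origin (TCP) lies midway between the tips of the shut fingers; the grasp point (between the pads) lies 19 mm behind it (bot.grip_depth is the distance from the TCP to the grasp point, in m); z points along the fingers, y is the line along which they close (so a half turn about z gives the same grasp; the last joint's range is limited). The gripper opens to 85 mm and grips with 20 to 120 N. Pads are 22 mm wide; open, the fingers measure 114 mm over their backs; the gripper's body (76 mm by 85 mm) begins 54 mm behind the grasp point. The pads swing forward as they close: fully open they stand 13 mm farther back than shut.
Start: joints at [1.208, 0.326, -0.193, 1.052, 0, 1.437], TCP at [0.125, 0.536, 0.231] pointing down, gripper open.
Joint ranges: [-2.65, 2.65], [-0.97, 1.79], [-1.3, 1.35], [-1.93, 2.1], [-1.47, 1.37], [-3.14, 3.14]. Speed limits (rad/s): [2.57, 2.57, 3.14, 3.14, 3.14, 3.14].

### API

Orientations are given as a unit quaternion [w, x, y, z].
In Python, from cell import bot gives the robot as it stands. Calls block until the motion is done:
- bot.move_pose(position, orientation): joint-space move of the TCP to a pose.
- bot.move_linear(position, speed=0.15, rotation=None, until_force=None): straight line of the TCP; rotation=None keeps the orientation; speed is the mean speed in m/s. With until_force (N) it stops when the force on the tool has changed by that much, and returns True; else False.
- bot.goto_joints(angles): joint-space move.
- bot.set_gripper(opening, grasp_force=None): opening from 0.0 (shut) to 1.0 (fully open); grasp_force is the grip in N (None keeps the last); returns when the fingers have stopped.
- bot.wait(seconds).
- bot.solve_ik(position, orientation): joint angles nearest the present ones, or None.
- bot.camera(name): name is "scene" or "top" or "wrist"; returns the picture (400x640x3 uint8, red, green, blue); there is no depth.
- bot.calibration(name): a dict with "mtx" (3x3 intrinsics, pixels), "extrinsics" (4x4, takes a point from world to camera coordinates); the wrist camera has in their place "hand_eye" (4x4, takes a point from camera to tool coordinates, whose origin is the TCP and whose axes are the flange's). Camera axes: x right, y down, z forward; pixel columns grow to the right and rows downward; lengths in m; the calibration is good to about 2 mm. A picture is of the moment at which its call begins: read the wrist's pose just before it. calibration takes no time and is no camera call.
A pose or a line that the arm cannot do raises bot.PlanningError and nothing moves.
- bot.close_job(): hands the job in; it is judged then, once.
Trained networks look in the newest picture that a camera, given by its name, has taken for a name from the list of things; names that differ only in an ending like _2 or _b are one class to them, and where a whole thing is asked for, a point or a joint stands for the part that bears it (a point fixed in the world has none). Each returns a list of dicts, best first, with "confidence" (0 to 1); they miss things now and then, are a little off and sometimes report something else, mostly with a low value. They report only what shows in the picture. A call takes as long as a camera call. They do not tell look-alikes from the thing itself.
- bot.search_frame(camera, thing): "bbox" ([left, top, width, height] in pixels, round what is visible of it).
Readings, each from a call of its own:
- bot.read_clock(): time.
- bot.read_joint_positions(): joint angles.
- bot.read_joint_vel(): joint speeds.
- bot.read_joint_efforts(): joint torques, N m.
- bot.read_position(): TCP position.
- bot.read_tool_rot(): TCP orientation.
- bot.read_ft_force(): force on the tool from outside, world axes, zero at the start.
- bot.read_moment(): the same for the moment, N m.
- bot.read_gripper_width(): opening from 0.0 (shut) to 1.0 (fully open).
- bot.read_finger_force(): force on a finger pad.
Only numpy, scipy, OpenCV 4.12 (cv2) and the standard library are available. Lean on these libraries where they do the work, as an engineer would, in place of code of your own. Each camera call takes 0.05 s, during which the arm holds its last target. There are 200 camera calls.

### The job

The foot of the small planter is to be inspected. Swing the magnifier lamp well clear of the round rest, turn the planter upside down and set it gently, rim down, in the middle of the rest; then swing the lamp back so that its lens is centred over the planter, without knocking it, and leave the other pieces where they stand.

Things in the scene. Friction and masses are not known exactly. Their poses are not given: they have to be found in the camera images.
- planter: Loose white ceramic planter, a box 60 (x) by 54 (y) by 44 mm (z), open on top, flat 6 mm walls, with two foot rails (60 x 12 x 6 mm, along x at y = +-18 mm) underneath; about 0.16 kg. It starts upright on the table, opening up, and stands stably on any side. Origin: centre of the underside (foot of the rails); z points from foot to open rim, x along the 60 mm side.
- stand: Inspection stand, fixed: a grey round rest (160 mm diameter, 20 mm high) joined by a low bar (50 mm wide, 6 mm high) to an upright post (26 mm diameter, on a 100 mm disc 14 mm high) 200 mm from the rest's centre, which carries the hinged lamp. Origin: centre of the rest, at table height; z up; the post stands at x = y = 141 mm in this frame.
- rest (a point): Centre of the top face of the round rest, 20 mm above the table; axes as stand.
- hinge (a point): Point on the lamp's vertical hinge axis (the post's axis), 122 mm above the table.
- lamp: The lamp's arm with lens ring and handle, on a vertical hinge. Origin: on the hinge axis, 122 mm above the table; z up; its own -x axis points along the arm to the lens. From the place where the lens is centred over the rest it swings 1.6 rad clockwise seen from above and 0.4 rad the other way, to stops. It has some friction and stays where it is left.
- lens (a point): Centre of the round magnifier lens, 200 mm from the hinge axis, 122 mm above the table. Its white ring is 120 mm across outside, from 118 to 142 mm above the table: a gripper does not fit beneath it.
- grip (a point): Centre of the gripping length of the lamp's handle: an upright black stem, 20 mm diameter, 272 mm from the hinge axis on the far side of the lens, its top 190 mm above the table; this point is 168 mm above the table. The tab below it has its top at 136 mm.
- bowl: Bystander: green-glazed bowl, 130 mm across, 50 mm high, loose. Origin: centre of its underside.
- brick: Bystander: half-glazed test brick 100 x 60 x 54 mm, loose. Origin: centre of its underside.
- dish: Bystander: footed white dish, 150 mm across, 38 mm high, loose. Origin: centre of its underside.
Mind the look-alikes: they are no part of the job. Leave any pink look-alike of the planter alone.

How it is judged:
By the outcome, as a careful person would: the job done as asked, in the order asked, and still so for the second after the job is handed in, with the robot touching nothing.
It also fails if it takes over 72 s, if anything falls off the work surface, if the arm or the gripper's body presses on something with over 40 N, if the wrist force passes 120 N, or if a joint passes its speed limit or range.

## Working session

There is one attempt and no reset: what is moved stays moved. The work goes in short steps, each a Python script; the robot and the scene stay as the last script left them, time stands still between calls to the robot, and variables do not carry over. Pictures are saved under pics/ and viewed, at most 12 in all, crops included, and the job is handed in when it is done.

```bash
ls; mkdir -p pics; python3 - <<'E'
from cell import bot
import cv2,numpy as np
np.set_printoptions(precision=4,suppress=True)
ims=[]
for c in ["scene","top"]:
    im=bot.camera(c); cv2.imwrite(f"pics/{c}0.png",im[:,:,::-1])
    print(c,bot.calibration(c))
    for t in ["planter","rest","stand","lamp","lens","grip","bowl","brick","dish"]:
        try: print(t,[(np.round(d["bbox"]).tolist(),round(d["confidence"],2)) for d in bot.search_frame(c,t)])
        except Exception as e: print(t,e)
print(bot.calibration("wrist"),bot.read_clock(),bot.read_tool_rot())
E
```

```text
pics
scene {'mtx': array([[431.0302,   0.    , 317.1448],
       [  0.    , 431.0302, 195.0144],
       [  0.    ,   0.    ,   1.    ]]), 'extrinsics': array([[-0.3037,  0.9526, -0.0158,  0.1249],
       [ 0.8149,  0.2511, -0.5223, -0.3802],
       [-0.4936, -0.1715, -0.8526,  1.5457],
       [ 0.    ,  0.    ,  0.    ,  1.    ]])}
planter [([172.0, 168.0, 23.0, 26.0], 0.92), ([216.0, 117.0, 24.0, 22.0], 0.74), ([188.0, 141.0, 23.0, 23.0], 0.66), ([210.0, 162.0, 25.0, 26.0], 0.64), ([242.0, 199.0, 29.0, 27.0], 0.63)]
rest [([298.0, 160.0, 88.0, 122.0], 0.82)]
stand [([297.0, 156.0, 88.0, 125.0], 0.69), ([305.0, 155.0, 71.0, 105.0], 0.64)]
lamp [([307.0, 158.0, 68.0, 99.0], 0.66)]
lens [([304.0, 157.0, 70.0, 102.0], 0.87)]
grip [([304.0, 156.0, 75.0, 102.0], 0.76)]
bowl [([227.0, 241.0, 52.0, 46.0], 0.9)]
brick []
dish [([434.0, 214.0, 58.0, 50.0], 0.73), ([305.0, 155.0, 72.0, 101.0], 0.22)]
top {'mtx': array([[503.8687,   0.    , 317.2472],
       [  0.    , 503.8687, 197.9044],
       [  0.    ,   0.    ,   1.    ]]), 'extrinsics': array([[ 0.0263, -0.9997,  0.0019, -0.0027],
      
[... 529 characters left out ...]
55.0, 52.0], 0.57)]
lamp [([233.0, 153.0, 97.0, 96.0], 0.78)]
lens [([233.0, 153.0, 96.0, 91.0], 0.64)]
grip [([236.0, 154.0, 89.0, 92.0], 0.62)]
bowl [([329.0, 116.0, 44.0, 44.0], 0.72)]
brick [([406.0, 142.0, 33.0, 46.0], 0.93), ([225.0, 158.0, 105.0, 95.0], 0.38)]
dish [([230.0, 156.0, 98.0, 96.0], 0.72), ([126.0, 199.0, 55.0, 50.0], 0.65)]
{'mtx': array([[319.251 ,   0.    , 319.8722],
       [  0.    , 319.251 , 203.0927],
       [  0.    ,   0.    ,   1.    ]]), 'hand_eye': array([[ 0.0003, -0.9447, -0.3279,  0.0841],
       [ 1.    ,  0.0007, -0.001 , -0.001 ],
       [ 0.0012, -0.3278,  0.9447, -0.143 ],
       [ 0.    ,  0.    ,  0.    ,  1.    ]])} 1.0 [0.     0.1141 0.9935 0.    ]
```

```bash
python3 - <<'E'
import cv2
a=cv2.imread("pics/top0.png")[90:340,100:510]; cv2.imwrite("pics/a.png",cv2.resize(a,(800,488),interpolation=2))
a=cv2.imread("pics/scene0.png")[90:310,150:510]; cv2.imwrite("pics/b.png",cv2.resize(a,(800,489),interpolation=2))
E
```

```text
(no output)
```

View pics/a.png

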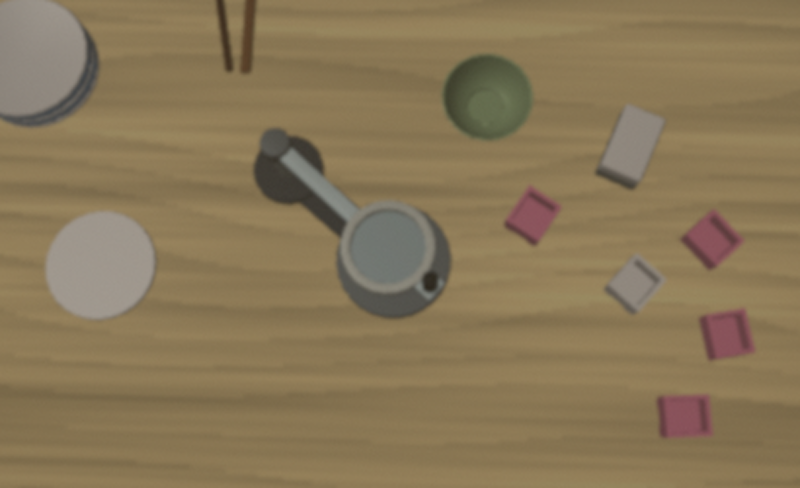

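View pics/b.png

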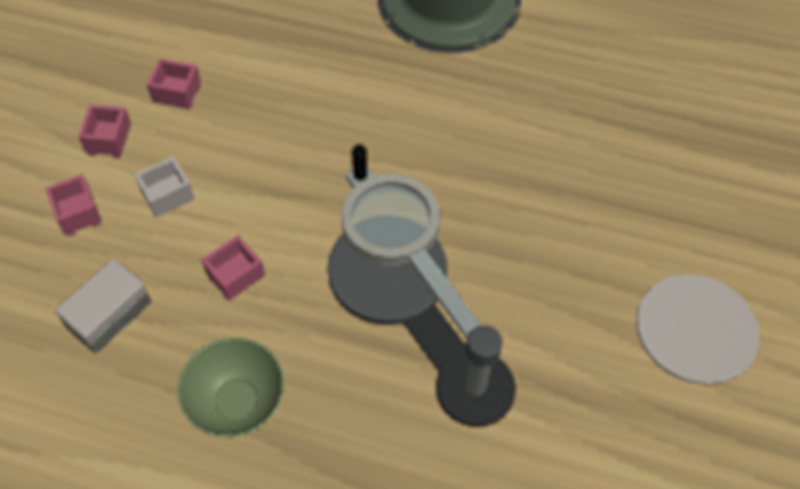

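```bash
cat > h.py <<'E'
from cell import bot
import numpy as np, cv2
from scipy.spatial.transform import Rotation as R
np.set_printoptions(precision=4,suppress=True)
def ray(c,px,z):
    """world point on plane z seen at pixel px of a fixed camera"""
    k=bot.calibration(c); E=k["extrinsics"]; return hit(k["mtx"],E[:3,:3].T,-E[:3,:3].T@E[:3,3],px,z)
def hit(K,Rwc,o,px,z):
    d=Rwc@np.linalg.solve(K,[*px,1.]); return o+d*(z-o[2])/d[2]
def wxyz(r): q=r.as_quat(); return [q[3],q[0],q[1],q[2]]
def rot(zdir,ydir):
    """tool rotation with tool z along zdir and y along ydir (perpendicular)"""
    z=np.array(zdir,float); z/=np.linalg.norm(z); y=np.array(ydir,float); y-=z*(y@z); y/=np.linalg.norm(y)
    return R.from_matrix(np.c_[np.cross(y,z),y,z])
def wristproj():
    k=bot.calibration("wrist"); p=np.array(bot.read_position()); q=bot.read_tool_rot()
    T=R.from_quat([q[1],q[2],q[3],q[0]]).as_matrix(); H=k["hand_eye"]
    return k["mtx"],T@H[:3,:3],p+T@H[:3,3]
E
python3 - <<'E'
from h import *
t=lambda x,y,z:ray("top",(100+x/1.951,90+y/1.951),z)
s=lambda x,y,z:ray("scene",(150+x/2.222,90+y/2.222),z)
for n,a,b in [("rest",t(394,262,.02),s(388,265,.02)),("post",t(289,169,.014),s(476,388,.014)),("lens",t(388,248,.142),s(391,217,.142)),("grip",t(430,281,.19),s(360,150,.19)),
 ("planter",t(634,284,.044),s(163,182,.044)),("dish",t(100,265,.038),s(699,329,.038)),("pinkA",t(533,215,.044),s(233,264,.044)),("pinkB",t(712,240,.044),s(72,200,.044)),("pinkC",t(727,335,.044),s(105,128,.044)),("brick",t(633,145,.054),s(105,298,.054)),("bowl",t(487,97,.05),s(231,385,.05))]: print(n,a[:2],b[:2])
E
```

```text
rest [0.5065 0.0519] [0.5135 0.056 ]
post [0.637  0.2054] [0.6446 0.2099]
lens [0.5037 0.056 ] [0.5147 0.0603]
grip [0.456  0.0022] [0.4635 0.0054]
planter [ 0.481  -0.2743] [ 0.4926 -0.2729]
dish [0.4886 0.4517] [0.4966 0.4552]
pinkA [ 0.5728 -0.1375] [ 0.5844 -0.1325]
pinkB [ 0.5444 -0.382 ] [ 0.5562 -0.3792]
pinkC [ 0.4155 -0.3972] [ 0.4313 -0.3906]
brick [ 0.6736 -0.2746] [ 0.683  -0.2651]
bowl [ 0.7394 -0.0719] [ 0.7433 -0.07  ]
```

```bash
cat >> h.py <<'E'
HINGE=np.array([.641,.208]); A0=np.arctan2(.054-.208,.510-.641)
def lamp_pose(a,z,rad=.272,flip=1):
    """TCP pose for the handle at arm direction a (world angle), fingers closing tangentially"""
    return np.array([*(HINGE+rad*np.array([np.cos(a),np.sin(a)])),z]), rot([0,0,-1],[flip*-np.sin(a),flip*np.cos(a),0])
E
python3 - <<'E'
from h import *
a1=A0+.0
g=np.array([.460,.004]); v=g-HINGE; aN=np.arctan2(v[1],v[0]); print("A0",A0,"handle",aN)
for f in (1,-1):
    for a in (aN,aN-.7,aN-1.45):
        p,r=lamp_pose(a,.149,flip=f); print(f,a,bot.solve_ik(p,wxyz(r)))
bot.set_gripper(1.0)
# flip probe at the rest and planter
for c in ([.51,.054],[.487,-.274]):
  for psi in np.arange(0,180,30):
    y=np.array([np.cos(np.radians(psi)),np.sin(np.radians(psi)),0]); d=np.cross(y,[0,0,1])
    out=[]
    for s in (1,-1):
      for sy in (1,-1):
        z=s*d-np.array([0,0,1]); r=rot(z,sy*y); p=np.array([*c,.05])+.019*z/np.sqrt(2)
        q=bot.solve_ik(p,wxyz(r)); out.append("--" if q is None else "%.2f"%q[5])
    print(c,psi,out)
E
```

```text
A0 -2.2756672517692262 handle -2.2965251476332966
1 -2.2965251476332966 [-0.1507  0.2418 -0.5408  0.7882  0.      2.1459]
1 -2.996525147633297 [ 0.2446  0.1499 -0.6607  0.7602  0.     -3.042 ]
1 -3.746525147633297 [ 0.582   0.3996 -0.3078  0.8634  0.     -1.9546]
-1 -2.2965251476332966 [-0.1507  0.2418 -0.5408  0.7882  0.     -0.9957]
-1 -2.996525147633297 [ 0.2446  0.1499 -0.6607  0.7602  0.      0.0996]
-1 -3.746525147633297 [ 0.582   0.3996 -0.3078  0.8634  0.      1.1869]
[0.51, 0.054] 0 ['2.03', '-1.11', '1.01', '-2.13']
[0.51, 0.054] 30 ['1.33', '-1.81', '0.57', '-2.57']
[0.51, 0.054] 60 ['0.59', '-2.55', '0.25', '-2.89']
[0.51, 0.054] 90 ['--', '--', '-0.02', '3.12']
[0.51, 0.054] 120 ['-0.71', '2.43', '-0.30', '2.85']
[0.51, 0.054] 150 ['-1.48', '1.66', '-0.63', '2.51']
[0.487, -0.274] 0 ['1.16', '-1.98', '0.53', '-2.61']
[0.487, -0.274] 30 ['0.46', '-2.68', '0.21', '-2.93']
[0.487, -0.274] 60 ['-0.14', '3.01', '-0.06', '3.08']
[0.487, -0.274] 90 ['-0.78', '2.36', '-0.35', '2.79']
[0.487, -0.274] 120 ['-1.54', '1.60', '-0.72', '2.43']
[0.487, -0.274] 150 ['-2.18', '0.96', '-1.25', '1.89']
```

```bash
python3 - <<'E'
from h import *
aN=-2.2965
p,r=lamp_pose(aN,.27,flip=-1); bot.move_pose(p,wxyz(r))
bot.move_linear([*p[:2],.149],speed=.2)
bot.set_gripper(0.0,grasp_force=30)
print(bot.read_gripper_width(),bot.read_ft_force(),bot.read_clock())
for a in np.linspace(aN,aN-1.45,11)[1:]:
    p,r=lamp_pose(a,.149,flip=-1); bot.move_linear(p,speed=.15,rotation=wxyz(r))
print(bot.read_gripper_width(),bot.read_ft_force(),bot.read_clock())
bot.set_gripper(1.0); bot.move_linear([*p[:2],.25],speed=.25)
# look at planter
c=np.array([.487,-.274]); 
bot.move_pose([c[0]-.02,c[1],.22],wxyz(rot([0,0,-1],[0,1,0])))
K,Rw,o=wristproj(); im=bot.camera("wrist"); np.savez("w1.npz",K=K,Rw=Rw,o=o)
cv2.imwrite("pics/w1.png",im[:,:,::-1])
im=bot.camera("top"); cv2.imwrite("pics/top1.png",im[:,:,::-1])
print(bot.read_position(),bot.read_clock())
E
```

```text
0.2248020659585725 [-0.6    -0.266   4.5423] 4.8333
0.2264281833670467 [-1.9563  1.5214  6.7013] 9.0
[ 0.4674 -0.2733  0.22  ] 12.5917
```

View pics/w1.png

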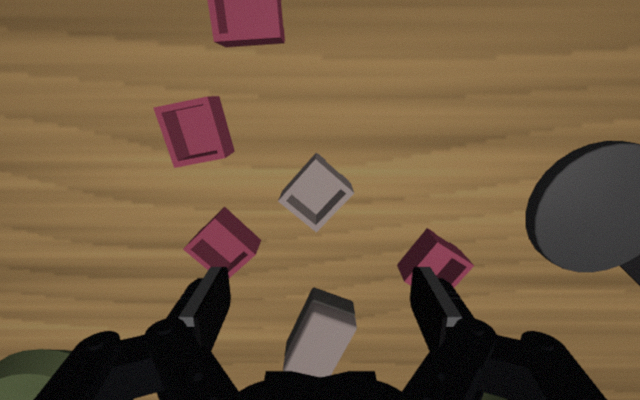

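View pics/top1.png

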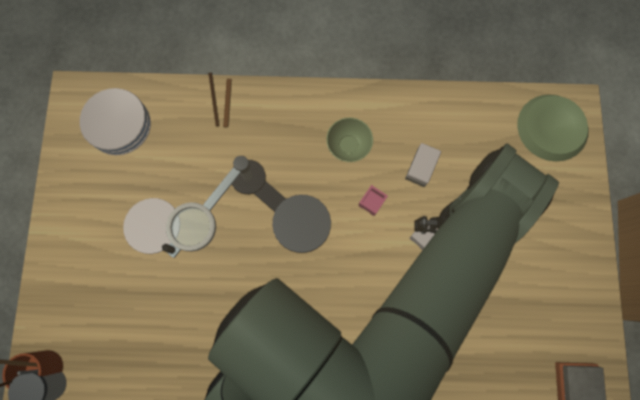

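The lamp is clear: its lens ring is at top (192,228) and the rest at (302,223). Planter candidates in the wrist view are white and open at (316,192), pinks at (195,130), (222,242), (435,262) and (247,20), and the brick at (322,335), which is solid. I choose the white one at (316,192) and check it in a crop.

```bash
python3 - <<'E'
from h import *
im=cv2.imread("pics/w1.png"); cv2.imwrite("pics/c.png",cv2.resize(im[140:245,260:370],(660,630)[:1]+(600,)if 0 else (628,600),interpolation=2))
d=np.load("w1.npz")
t=cv2.imread("pics/top1.png").astype(int)
m=((t.max(2)-t.min(2)<18)&(t.max(2)<90)).astype(np.uint8); m[:185]=0;m[260:]=0;m[:,:265]=0;m[:,340:]=0
m=cv2.morphologyEx(m,cv2.MORPH_OPEN,np.ones((5,5)))
cs=max(cv2.findContours(m,0,1)[0],key=cv2.contourArea); h=cv2.boundingRect(cs); print(h)
print(ray("top",(302,223),.02))
E
```

```text
(265, 186, 18, 23)
[0.51   0.0519 0.02  ]
```

View pics/c.png

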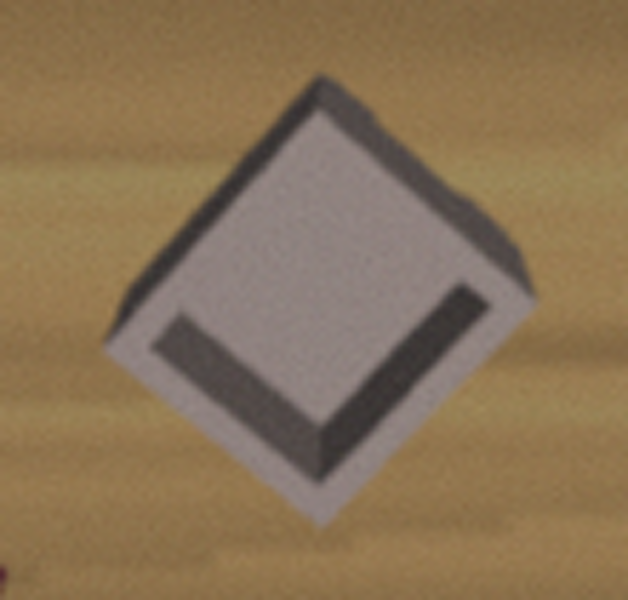

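```bash
python3 - <<'E'
from h import *
from scipy.optimize import least_squares
d=np.load("w1.npz")
cor=[hit(d["K"],d["Rw"],d["o"],(260+x/5.71,140+y/5.714),.044) for x,y in [(320,110),(537,298),(322,525),(106,345)]]
cor=np.array(cor)[:,:2]; T,Rr,B,L=cor
print(cor.mean(0),[np.linalg.norm(v) for v in (T-L,Rr-B,T-Rr,L-B)])
u=(T-L)+(Rr-B); v=(Rr-T)+(B-L); print("60dir",np.degrees(np.arctan2(u[1],u[0])),"54dir",np.degrees(np.arctan2(v[1],v[0])))
t=cv2.imread("pics/top1.png"); hsv=cv2.cvtColor(cv2.GaussianBlur(t,(3,3),0),cv2.COLOR_BGR2HSV)
print(hsv[223,262:345:6,1],hsv[223,262:345:6,2],hsv[190:262:6,302,1],hsv[190:262:6,302,2])
w=cv2.imread("pics/w1.png"); hw=cv2.cvtColor(w,cv2.COLOR_BGR2HSV)
print(hw[215,515:560:3,1:].tolist())
m=(hsv[...,1]<70).astype(np.uint8); m[:180]=0;m[265:]=0;m[:,:262]=0;m[:,345:]=0
c=max(cv2.findContours(m,0,1)[0],key=cv2.contourArea)[:,0]; print(cv2.boundingRect(c))
P=np.array([ray("top",q,.02)[:2] for q in c.astype(float)])
f=lambda s:np.hypot(*(P-s[:2]).T)-s[2]
print(least_squares(f,[.51,.053,.08],loss="soft_l1",f_scale=.002).x)
print(ray("top",(192,228),.142))
E
```

```text
[ 0.4864 -0.2786] [np.float64(0.059110166228736445), np.float64(0.060145696441375816), np.float64(0.0526386639066867), np.float64(0.05380895796987071)]
60dir 138.46960710948557 54dir 48.246098020347446
[99 99 23 19 19 19 19 19 22 22 25 25 97 99] [163 163  98  95  94  93  92  92  92  92  92  91 163 162] [99 30 20 20 22 19 19 22 19 19 20 98] [150  94  91  91  92  92  92  93  93  93  91 156]
[[122, 148], [119, 152], [120, 151], [120, 149], [22, 23], [10, 26], [20, 25], [9, 56], [7, 71], [0, 70], [7, 70], [4, 72], [4, 71], [8, 67], [4, 66]]
(262, 180, 69, 73)
[0.5127 0.0573 0.0801]
[0.4697 0.3166 0.142 ]
```

```bash
python3 - <<'E'
from h import *
from scipy.optimize import least_squares
def fit(c,proj,name):
    P=np.array([proj(q) for q in c.astype(float)])
    a=np.degrees(np.arctan2(*(P-[.511,.053]).T[::-1])); P=P[(a<15)|(a>82)]
    f=lambda s:np.hypot(*(P-s[:2]).T)-s[2]
    r=least_squares(f,[.51,.053,.08],loss="soft_l1",f_scale=.001); print(name,r.x,np.abs(r.fun).mean(),len(P))
t=cv2.cvtColor(cv2.imread("pics/top1.png"),cv2.COLOR_BGR2HSV)
m=((t[...,1]<60)&(t[...,2]>75)).astype(np.uint8); m[:180]=0;m[265:]=0;m[:,:268]=0;m[:,338:]=0
m=cv2.morphologyEx(m,2,np.ones((9,9))); c=max(cv2.findContours(m,0,1)[0],key=cv2.contourArea)[:,0]; print(cv2.boundingRect(c))
fit(c,lambda q:ray("top",q,.02)[:2],"top")
d=np.load("w1.npz"); w=cv2.cvtColor(cv2.imread("pics/w1.png"),cv2.COLOR_BGR2HSV)
m=((w[...,1]<60)&(w[...,2]>45)).astype(np.uint8); m[:,:500]=0;m[:130]=0;m[300:]=0
m=cv2.morphologyEx(m,2,np.ones((7,7))); c=max(cv2.findContours(m,0,1)[0],key=cv2.contourArea)[:,0]; print(cv2.boundingRect(c)); c=c[c[:,0]<636]
fit(c,lambda q:hit(d["K"],d["Rw"],d["o"],q,.02)[:2],"wrist")
E
```

```text
(273, 195, 57, 57)
top [0.5105 0.0542 0.0768] 0.000640711703170291 132
(535, 144, 105, 128)
wrist [0.512  0.0513 0.0777] 0.0002972753609725164 220
```

```bash
cat >> h.py <<'E'
REST=np.array([.5115,.053,.02]); UP=np.array([0,0,1.]); S=np.sqrt(.5)
def frame(x,z): 
    x=np.array(x,float); z=np.array(z,float); return np.c_[x,np.cross(z,x),z]
def tcp(O,F,gp,zt,depth=.023):
    """TCP pose for object pose (O,F); grasp point gp and tool direction zt in the object frame, tool y = object y"""
    z=F@np.array(zt); z=z/np.linalg.norm(z); return O+F@np.array(gp)+depth*z, rot(z,F[:,1]), z
HP=np.array([0,-1.,0])
SIDE=(REST-.022*HP+.030*UP, frame(-UP,HP))       # lying on +x face, opening along HP
INV=(REST+.044*UP, frame(-HP,-UP))               # upside down
E
python3 - <<'E'
from h import *
a=np.radians(-41.6); h=np.array([np.cos(a),np.sin(a),0])
PICK=(np.array([.4865,-.2765,0]),frame(h,UP)); gp=[0,0,.027]; zt=[1,0,-1]
p,r,z=tcp(*PICK,gp,zt); p2,r2,z2=tcp(*SIDE,gp,zt)
print(p,z,p2,z2); 
for x in (p-.08*z,p,p+.1*UP): print(bot.solve_ik(x,wxyz(r)))
for x in (p2+.06*UP,p2): print(bot.solve_ik(x,wxyz(r2)))
bot.move_pose(p-.08*z,wxyz(r)); 
print("in",bot.move_linear(p,speed=.1,until_force=8),bot.read_position())
bot.set_gripper(0.0,grasp_force=35); print(bot.read_gripper_width(),bot.read_finger_force(),bot.read_ft_force())
bot.move_linear(p+.12*UP,speed=.15); print(bot.read_gripper_width(),bot.read_clock())
im=bot.camera("scene"); cv2.imwrite("pics/s2.png",cv2.resize(im[60:300,120:440,::-1],(800,600),interpolation=2))
E
```

```text
[ 0.4987 -0.2873  0.0107] [ 0.5288 -0.4695 -0.7071] [0.5115 0.0643 0.0337] [ 0.      0.7071 -0.7071]
[-0.5838  0.4308 -1.2934 -0.9337 -0.1004  0.1009]
[-0.606   0.6507 -1.1784 -1.0401 -0.0848  0.0851]
[-0.606   0.3015 -1.1298 -0.6423 -0.0848  0.0851]
[-0.4245  0.6302 -0.3818  0.9495  0.7002  1.0021]
[-0.4245  0.7238 -0.4069  0.8308  0.7002  1.0021]
in False [ 0.4983 -0.287   0.0108]
0.6264403025437174 27.481570745876525 [-2.3071  1.2818  5.1971]
0.6308424276710182 16.6083
```

View pics/s2.png

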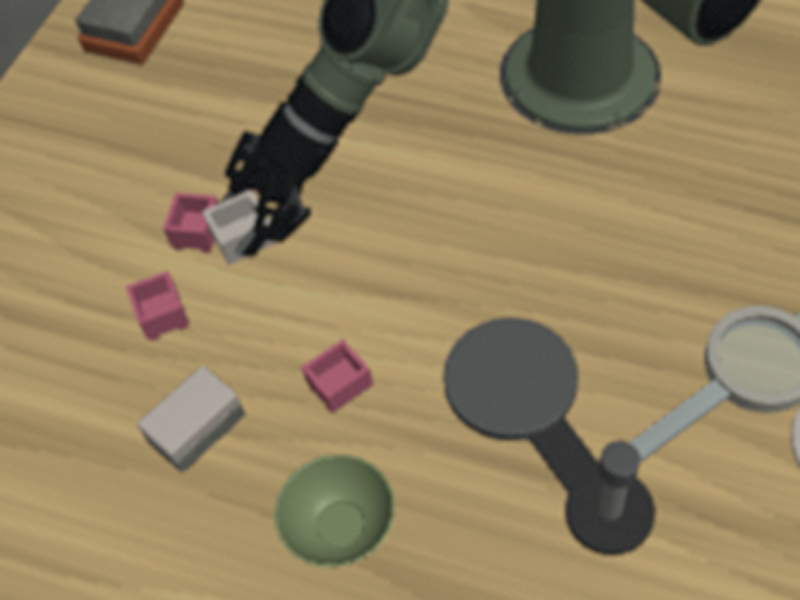

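The white planter is held level in the fingers at (235,225), and the rest at (512,378) is free. Next I turn it onto its side on the rest.

```bash
python3 - <<'E'
from h import *
gp=[0,0,.027]; zt=[1,0,-1]
p2,r2,z2=tcp(*SIDE,gp,zt)
a=np.radians(-65); y=np.cross(UP,[np.cos(a),np.sin(a),0])
bot.move_pose([.49,-.12,.25],wxyz(rot([0,0,-1],y)))
bot.move_pose(p2+.06*UP,wxyz(r2))
bot.move_linear(p2+.012*UP,speed=.12)
f0=bot.read_ft_force()
print("contact",bot.move_linear(p2-.006*UP,speed=.02,until_force=3),bot.read_position(),p2,f0,bot.read_ft_force(),bot.read_clock())
im=bot.camera("scene"); cv2.imwrite("pics/s3.png",cv2.resize(im[130:290,220:433,::-1],(799,600),interpolation=2))
E
```

```text
contact True [0.5115 0.0643 0.0354] [0.5115 0.0643 0.0337] [-0.8614  0.0538 -1.2516] [-0.3817 -0.5435  2.7057] 20.175
```

View pics/s3.png

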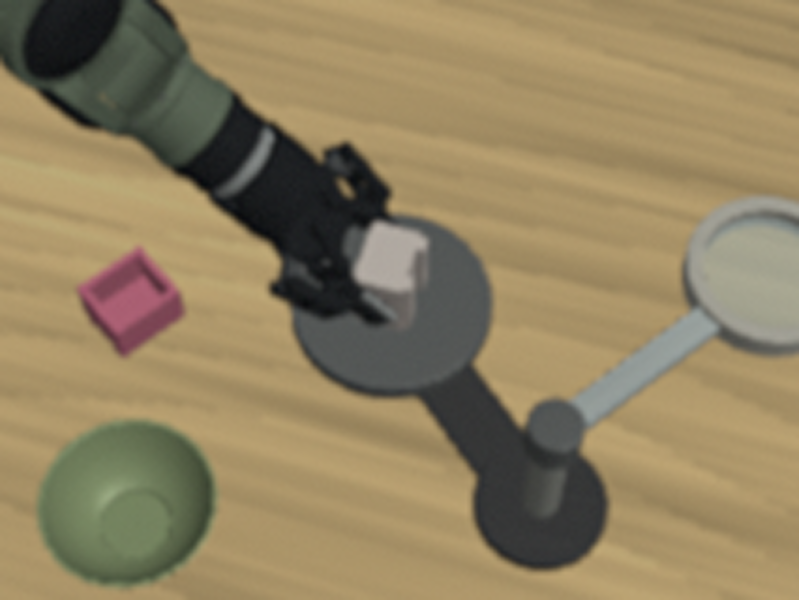

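```bash
python3 - <<'E'
from h import *
p2,r2,z2=tcp(*SIDE,[0,0,.027],[1,0,-1])
bot.set_gripper(1.0)
p=np.array(bot.read_position()); bot.move_linear(p-.09*z2,speed=.2)
bot.move_pose([.5115,.04,.23],wxyz(rot([0,0,-1],[1,0,0])))
K,Rw,o=wristproj(); im=bot.camera("wrist"); np.savez("w2.npz",K=K,Rw=Rw,o=o)
cv2.imwrite("pics/w2.png",im[:,:,::-1]); print(bot.read_clock())
E
```

```text
21.975
```

View pics/w2.png

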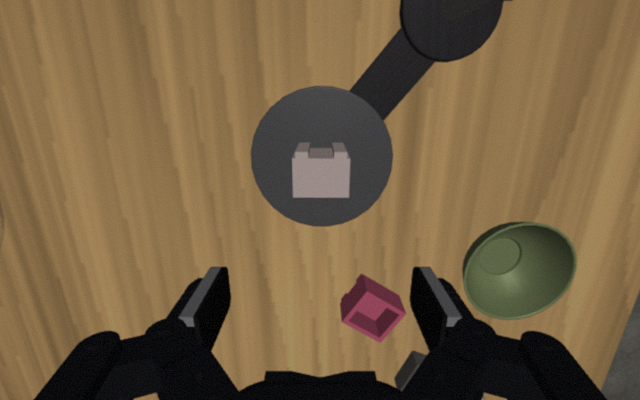

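The planter stands on its side, opening toward image-down. Its rim edge is at row 197, cols 292–350, and the rest ellipse spans cols 251–392, rows 86–226.

```bash
python3 - <<'E'
from h import *
from scipy.optimize import least_squares
d=np.load("w2.npz"); H=lambda q,z:hit(d["K"],d["Rw"],d["o"],q,z)
w=cv2.cvtColor(cv2.imread("pics/w2.png"),cv2.COLOR_BGR2HSV)
m=((w[...,1]<70)).astype(np.uint8); m[:75]=0;m[240:]=0;m[:,:240]=0;m[:,400:]=0
m=cv2.morphologyEx(m,2,np.ones((5,5))); c=max(cv2.findContours(m,0,1)[0],key=cv2.contourArea)[:,0]
P=np.array([H(q,.02)[:2] for q in c.astype(float)]); a=np.degrees(np.arctan2(*(P-[.511,.053]).T[::-1])); P=P[(a<15)|(a>82)]
print(least_squares(lambda s:np.hypot(*(P-s[:2]).T)-s[2],[.51,.053,.08],loss="soft_l1",f_scale=.001).x)
V=w[...,2].astype(int); print(V[180,286:298],V[180,345:357],V[192:203,320])
for q in [(291.5,197.5),(350.5,197.5),(295.5,151),(347.5,151)]: print(H(q,.08))
E
```

```text
[0.5123 0.0529 0.0781]
[ 62  65  65  61  68  66 115 149 155 156 156 157] [154 157 153 154 118  77  65  63  66  64  70  63] [154 155 154 155 155 125  71  65  65  66  66]
[0.4834 0.0292 0.08  ]
[0.5404 0.0294 0.08  ]
[0.4883 0.0742 0.08  ]
[0.536  0.0744 0.08  ]
```

```bash
python3 - <<'E'
from h import *
gp=[-.002,0,.018]; zt=[1,0,1]; SH=np.array([.0005,-.001,0]); C=np.array([.0005,0,0])
p,r,z=tcp(SIDE[0]+SH,SIDE[1],gp,zt); p3,r3,z3=tcp(INV[0]+C,INV[1],gp,zt); print(p,z,p3,z3)
print(bot.solve_ik(p,wxyz(r)),bot.solve_ik(p3,wxyz(r3)))
bot.move_pose(p-.09*z,wxyz(r))
print("in",bot.move_linear(p,speed=.1,until_force=8))
bot.set_gripper(0.0,grasp_force=35); print(bot.read_gripper_width())
bot.move_linear(p+.12*UP,speed=.15)
bot.move_pose(p3+.1*UP,wxyz(r3)); bot.move_linear(p3+.012*UP,speed=.12)
print("contact",bot.move_linear(p3-.006*UP,speed=.02,until_force=3),bot.read_position()-p3,bot.read_gripper_width(),bot.read_clock())
im=bot.camera("scene"); cv2.imwrite("pics/s4.png",cv2.resize(im[130:290,220:433,::-1],(799,600),interpolation=2))
E
```

```text
[0.512  0.0397 0.0357] [ 0.     -0.7071 -0.7071] [0.512  0.0673 0.0297] [ 0.      0.7071 -0.7071]
[ 0.3321  0.752  -0.3174  0.8165 -0.7322  2.0245] [-0.4189  0.7291 -0.4102  0.8178  0.7023  1.0088]
in False
0.6246781296024237
contact True [ 0.      0.0001 -0.0007] 0.626152058084016 27.9
```

View pics/s4.png

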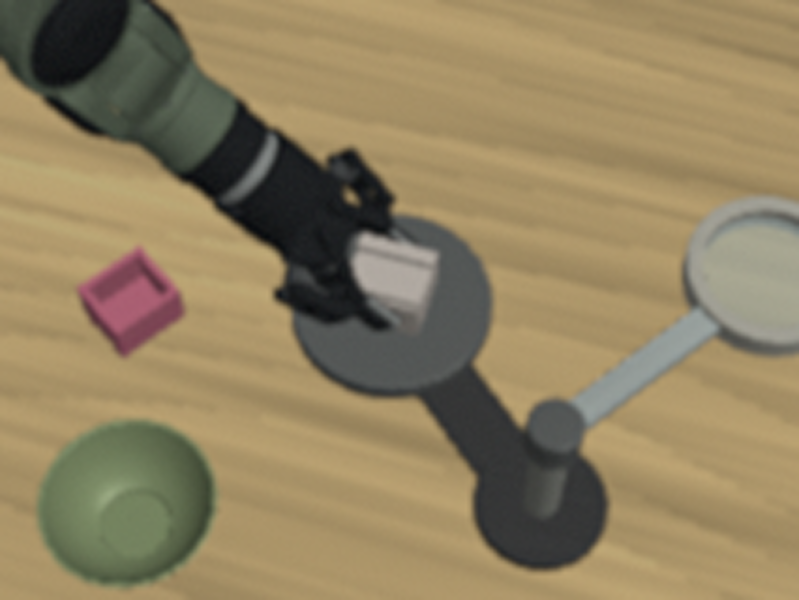

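The planter is upside down, rails up, at about (395,270) in the middle of the rest. Next: release it, check, and bring the lamp back.

```bash
python3 - <<'E'
from h import *
z3=np.array([0,S,-S])
bot.set_gripper(1.0)
p=np.array(bot.read_position()); bot.move_linear(p-.09*z3,speed=.2)
bot.move_pose([.5115,.04,.27],wxyz(rot([0,0,-1],[1,0,0])))
K,Rw,o=wristproj(); im=bot.camera("wrist"); np.savez("w3.npz",K=K,Rw=Rw,o=o); cv2.imwrite("pics/w3.png",im[:,:,::-1])
c0=np.array([.512,.053]); v=c0-HINGE; aT=np.arctan2(v[1],v[0])-2*0; rT=np.hypot(*v)+.072; print(aT,rT)
a0=-2.2965-1.45
p,r=lamp_pose(a0,.27,flip=-1); bot.move_pose(p,wxyz(r)); bot.move_linear([*p[:2],.149],speed=.2)
bot.set_gripper(0.0,grasp_force=30); print(bot.read_gripper_width(),bot.read_ft_force())
for s in np.linspace(0,1,12)[1:]:
    p,r=lamp_pose(a0+s*(aT-a0),.149,rad=.272+s*(rT-.272),flip=-1); bot.move_linear(p,speed=.13,rotation=wxyz(r))
print(p,bot.read_position(),bot.read_gripper_width(),bot.read_ft_force())
bot.wait(.3); bot.set_gripper(1.0); bot.move_linear([*p[:2],.27],speed=.2)
bot.move_pose([.30,-.30,.35],wxyz(rot([0,0,-1],[0,1,0])))
for c in("scene","top"): cv2.imwrite(f"pics/{c}5.png",bot.camera(c)[:,:,::-1])
print(bot.read_clock())
t=cv2.imread("pics/top5.png")[140:270,215:355]; s=cv2.imread("pics/scene5.png")[140:270,280:420]
w=cv2.imread("pics/w3.png")[80:240,240:400]
cv2.imwrite("pics/d.png",np.hstack([cv2.resize(x,(396,396),interpolation=2) for x in (t,w)]))
E
```

```text
-2.2648996824419965 0.27365812654093563
0.22701601901028143 [-0.0911 -0.2678  3.2002]
[ 0.4659 -0.0023  0.149 ] [ 0.467  -0.0009  0.1494] 0.22785378273510584 [3.5357 3.2934 5.2343]
40.3417
```

View pics/d.png

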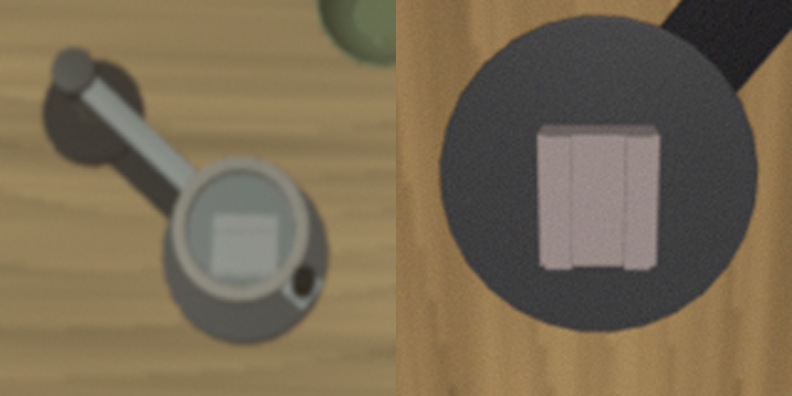

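```bash
python3 - <<'E'
from h import *
d=np.load("w3.npz"); H=lambda q,z:hit(d["K"],d["Rw"],d["o"],q,z)[:2]
w=lambda x,y,z:H((240+(x-396)*160/396,80+y*160/396),z)
print("w planter",(w(538,136,.064)+w(659,136,.064)+w(539,268,.064)+w(656,268,.064))/4,"rest",(w(440,173,.02)+w(757,173,.02))/2,(w(598,15,.02)+w(598,332,.02))/2)
t=lambda x,y,z:ray("top",(215+x/2.829,140+y/3.046),z)[:2]
print("top lens",t(239.5,228,.142),t(239.5,228,.13),"stem",t(304,281,.19),"planter",t(245.5,248,.064))
s=cv2.imread("pics/scene5.png")[130:290,250:463]; cv2.imwrite("pics/e.png",cv2.resize(s,(799,600),interpolation=2))
E
```

```text
w planter [0.5124 0.0514] rest [0.5128 0.0577] [0.5126 0.0522]
top lens [0.5094 0.0543] [0.5116 0.0547] stem [ 0.4603 -0.0025] planter [0.5067 0.0512]
```

View pics/e.png

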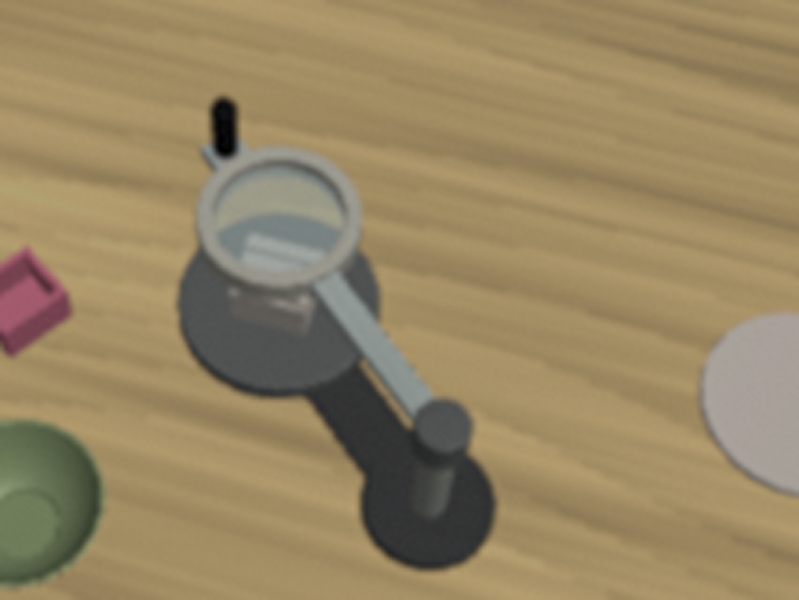

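The ring at (279,217) sits over the inverted planter at (280,280). Measured sideways offset is about 1–3 mm, the bystanders haven't moved, and the robot is clear.

```bash
python3 -c "
from cell import bot
print(bot.close_job(),bot.read_clock())"
```

```text
the job is handed in; nothing more can be done
the job is handed in; nothing more can be done
```

The planter is upside down, rim down, in the middle of the rest, within about 1 mm, and the lens is back over it, about 1–3 mm off by the camera images; the other pieces show no sign of having moved, and I handed the job in at about 40 s.

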